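Slide the sample carrier under the reader's low arch and start the reading

ROBOT

A 6-joint arm with a two-finger parallel gripper is mounted at the origin on the work surface. World frame = base frame: x ahead of the robot, y to its left, z up, the work surface at z = 0. Lengths are in mm, angles in degrees, forces in N, time in s.
With the tool pointing down it reaches from about 350 to 850 mm from the base axis. Payload 8.1 kg.
Tool frame: the origin (TCP) lies midway between the tips of the shut fingers; the grasp point (between the pads) lies 19 mm behind it (r.grasp_offset is the distance from the TCP to the grasp point, in mm); z points along the fingers, x is the direction in which the jaws open and shut, and the axes are right-handed (so a half turn about z gives the same grasp; the last joint's range is limited). The gripper opens to 85 mm and grips with 20 to 120 N. Pads are 22 mm wide; open, the fingers measure 114 mm over their backs; the gripper's body (76 mm by 85 mm) begins 54 mm behind the grasp point. The pads swing forward as they close: fully open they stand 13 mm farther back than shut.
Start: joints at [-69.924, 7.471, 85.268, -0, 87.261, -4.893], TCP at [253.301, -543.915, 231.292] pointing down, gripper open.
Joint ranges: [-169.43, 169.43], [-51.17, 129.36], [1.28, 143.12], [-76.62, 256.62], [0, 156.53], [-152.29, 152.29]. Speed limits (degrees/s): [136.94, 136.94, 159.86, 180, 180, 180].

INTERFACE

Orientations are given as [roll, pitch, yaw] about the fixed x, y, z axes, in that order (R = Rz(yaw) Ry(pitch) Rx(roll)).
In Python, from bench import r, optics, hand_in gives the robot as it stands.
- The arm moves only by the shell command python3 -m pendant 'ROWS' [FORCE]. ROWS is JSON, a list of rows, each a list of 5 numbers: the opening, from 0 (shut) to 1 (fully open), then the shift along the tool's x, y, z in mm, then the turn about the tool's z in degrees. A call has 1 to 10 rows; each row shifts and turns the commanded pose from where the row before left it, along the tool's axes as they then stand; what a row does not reach is not made up. A row lasts 1/10 s, in which the tool goes at most 50 mm and 8.59 degrees, less where a joint would pass 70% of its speed; a pose out of reach is approached as far as the arm can. A call with a gripper value outside its range is refused whole. The fingers move at their own pace and stop on an object; FORCE is the grip in N (left out, the last holds). Time passes only in rows, so rows that do not move let the fingers close. It gives the time, the measured TCP pose, the force and the opening at its end, in the units of the state.
- r.sense(): the state, without advancing time (a new reading comes with each control period).
- optics.snapshot(name): name is "scene" or "top"; returns (picture, depth): 480x640x3 uint8, blue, green, red; 480x640 float32, mm along the optical axis (not along the pixel's ray), 0 where there is no reading.
- optics.camera_params(name): a dict with "camera_matrix" (3x3 intrinsics, pixels), "eye" and "orientation" of the camera in the world. Camera axes: x right, y down, z forward; pixel columns grow to the right and rows downward; lengths in mm; the calibration is good to about 2 mm. A picture is of the moment at which its call begins. camera_params takes no time and is no camera call.
- hand_in(): hands the job in, once; it reports no verdict.
Trained networks look in the newest picture that a camera, given by its name, has taken for a name from the list of things; names that differ only in an ending like _2 or _b are one class to them, and where a whole thing is asked for, a point or a joint stands for the part that bears it (a point fixed in the world has none). Each returns a list of dicts, best first, with "score" (0 to 1); they miss things now and then, are a little off and sometimes report something else, mostly with a low value. They report only what shows in the picture. A call takes as long as a camera call. They do not tell look-alikes from the thing itself.
- optics.search_frame(camera, query): "at" ([x, y, z] in mm, in world coordinates, good to about 4 mm: the middle of the surface that is visible of it).
The state is a dict: "time": time; "joint_pos": joint angles; "qd": joint speeds; "joint_efforts": joint torques, N m; "tool_pos": TCP position; "tcp_rot": TCP orientation; "ft_force": force on the tool from outside, world axes, zero at the start; "wrist_torque": the same for the moment, N m; "finger_gap": finger opening in mm.
Only numpy, scipy, OpenCV 4.12 (cv2) and the standard library are available. Lean on these libraries where they do the work, as an engineer would, in place of code of your own. Each camera call takes 0.05 s, during which the arm holds its last target. There are 200 camera calls.

TASK

Without grasping or lifting it, push the flat sample carrier along the bench with the fingertips, in under the reader's low arch, until it is fully home against the end stop, keeping it flat on the bench all the way. Then press the start button on the reader once it is home, and move clear. Leave the vials, bottles and other things on the bench where they are.

Things in the scene. Friction and masses are not known exactly. Their poses are not given: they have to be found in the camera images.
- reader: Flat-sample reader, fixed to the bench: low white arch, white control pod on its +x side. Origin: on the bench midway between the legs under the arch's middle; z up; the tunnel runs along y, open mouth at +y. Legs' inner faces at x = -52 and +52 mm (104 mm apart). Pod: x 64 to 156, y -62 to 36 mm, 55 mm high. An end stop closes the rear (-y) of the tunnel
- reader_beam (a point): Middle of the lower front edge of the arch's beam, on the mouth side. The beam spans y = -35 to +35 mm of the reader's frame; its underside is 21 mm and its top 51 mm above the bench
- reader_mouth (a point): On the bench, middle of the mouth between the tips of two grey lead-in cheeks, 30 mm high, which flare from the legs' inner faces (x = -52, +52 mm at y = 35 mm, reader's frame) out to x = -67, +67 mm at y = 60 mm
- reader_stop (a point): Middle of the end stop's face that the carrier meets, at y = -50 mm in the reader's frame, 11 mm up; the stop is an aluminium bar 30 mm high
- carrier: Sample carrier: flat aluminium plate with six round samples in its top, loose on the bench before the mouth, 0.2 to 0.42 kg. Plate 90 (x) by 120 (y) by 12 mm on a central foot 60 by 66 by 5 mm: its rim spans 5 to 17 mm above the bench, its top 4 mm below the arch. Pressing down on its rim tips it. Origin: on the bench under its centre, z up; +y roughly away from the reader at the start
- carrier_rear (a point): Middle of the carrier's rear (+y) edge face, 60 mm from its centre, 11 mm above the bench. When the carrier is fully home (leading edge on the end stop) its centre is at y = +10 mm and this edge at y = +70 mm in the reader's frame, 35 mm outside the arch
- start_top (a point): Centre of the top of the reader's start button: white round push button 30 mm across in a grey housing on top of the control pod (110 mm to +x and 34 mm to -y of the reader's origin), pressed straight down
- start (a joint): Start button's travel in m: 0 released, 0.006 fully down (about 5 N); it springs back
- vial_a: Bystander: small amber glass vial with a white cap, 26 mm across, 48 mm tall, on the reader's -x side (nearer the robot). Origin: centre of its underside
- vial_b: Bystander: small amber glass vial like vial_a, 26 mm across, 48 mm tall, on the far (+x) side of the carrier's lane. Origin: centre of its underside
- tape: Bystander: paper-coloured roll, 80 mm across, 24 mm high, lying flat beyond the carrier (reader's +y) on the near (-x) side. Origin: centre of its underside
- jar: Bystander: white jar with white lid, 52 mm across, 62 mm tall, behind the reader's end stop. Origin: centre of its underside
- beaker: Bystander: glass beaker, 66 mm across, 85 mm tall, some way beyond the carrier (reader's +y). Origin: centre of its underside
- reagent: Bystander: white bottle with a blue cap, 56 mm across, 130 mm tall, some way beyond the carrier (reader's +y). Origin: centre of its underside
- spatula: Bystander: hand spatula, 170 mm long, lying flat on the far (+x) side of the carrier's lane
There are look-alikes about, which are no part of the job. Leave any blue or red look-alike of the carrier alone.

How it is judged (in metres and radians):
On the way, in this order (a step that is already met when the one before it is completed fails the run):
1. the carrier lies fully home under the arch (y of carrier in the frame of reader between 0.005 and 0.014 m and x of carrier in the frame of reader between -0.01 and 0.01 m and angle between the y axis of carrier and the y axis of reader, either way round below 0.06 rad and height (world z) of carrier below 0.003 m and angle between carrier's own z axis and vertical below 0.03 rad), for 0.2 s.
2. the start button is pressed down with the carrier home (all of step 1 and value of joint start above 0.004 m), for 0.02 s.
At the end, for the whole second after the job is handed in: The carrier lies flat and at rest under the arch with its leading edge within 4 mm of the end stop, straight to 0.06 rad and within 10 mm of the tunnel's middle line; the start button has been pressed at least 4 mm down after that and is released again (all of step 1 and value of joint start below 0.002 m and linear speed of carrier below 0.01 m/s); the robot touches nothing.
It fails at once if the carrier is lifted off the bench (height (world z) of carrier above 0.006 m).
It fails at once if the carrier is tipped by more than 4 degrees (angle between carrier's own z axis and vertical above 0.07 rad).
It fails at once if the start button is pressed while the carrier is not fully home (value of joint start above 0.003 m and (y of carrier in the frame of reader above 0.016 m or angle between the y axis of carrier and the y axis of reader, either way round above 0.08 rad)).
It fails at once if a bystander is moved by more than 20 mm (distance of any of vial_a, vial_b, tape, jar, beaker, reagent, spatula from where it was at the start of the episode above 0.02 m).
It also fails if it takes over 59 s, if anything falls off the work surface, if the arm or the gripper's body presses on something with over 40 N, if the wrist force passes 120 N, or if a joint passes its speed limit or range.

## Working session

There is one attempt and no reset: what is moved stays moved. The work goes in short steps, Python scripts to look and compute and a shell command to move; the robot and the scene stay as the last step left them, time stands still between calls to the robot, and variables do not carry over. Pictures are saved under pics/ and viewed, about 8 in all and at most 12, crops included, and the job is handed in when it is done.

```bash
ls; mkdir -p pics
python3 - <<'E'
from bench import r, optics
import cv2
for n in ("scene","top"):
    p,d=optics.snapshot(n); cv2.imwrite(f"pics/{n}0.png",p)
    c=optics.camera_params(n); print(n,c)
    for q in ["reader","carrier","carrier_rear","reader_mouth","reader_beam","reader_stop","start_top"]:
        print(n,q,[( [round(float(v)) for v in o["at"]],round(o["score"],2)) for o in optics.search_frame(n,q)][:4])
print(r.sense())
E
```

```text
pics
scene {'camera_matrix': array([[518.61698367,   0.        , 327.6290557 ],
       [  0.        , 518.61698367, 229.02440655],
       [  0.        ,   0.        ,   1.        ]]), 'eye': array([1294.92664571, -362.92874345,  791.52635301]), 'orientation': array([-130.17044054,   -0.76123792,   57.85772773])}
scene reader [([619, -125, 50], 0.62), ([554, -230, 46], 0.57)]
scene carrier [([596, 85, 19], 0.76), ([361, 57, 15], 0.74), ([349, 396, 18], 0.74)]
scene carrier_rear [([590, 90, 17], 0.94), ([352, 392, 12], 0.68)]
scene reader_mouth [([424, 232, 19], 0.73), ([624, -129, 48], 0.62)]
scene reader_beam [([624, -121, 46], 0.93)]
scene reader_stop [([624, -127, 53], 0.88)]
scene start_top [([651, -152, 80], 0.61)]
top {'camera_matrix': array([[602.02277261,   0.        , 309.2359771 ],
       [  0.        , 602.02277261, 230.90187028],
       [  0.        ,   0.        ,   1.        ]]), 'eye': array([ 448.76573618,   77.05434695, 1485.4481801 ]), 'orientation': array([-1.75341441e+02,  9.33559672e-02, -8.93540235e+01])}
top reader [([587, -117, 53], 0.73)]
top carrier [([344, 3
[... 337 characters left out ...]
3), ([587, 90, 16], 0.36)]
{'time': 0.8, 'joint_pos': array([-6.99231811e+01,  7.46940615e+00,  8.52676864e+01,  3.97858887e-04,
        8.72614056e+01, -4.89331818e+00]), 'qd': array([-0.00801659, -0.09442931,  0.02940545,  0.00571109, -0.00660623,
        0.13856875]), 'joint_efforts': array([-1.26929124e-03, -5.69255269e+01, -5.00834119e+01, -3.06794600e-04,
        1.17556792e-03,  2.95482994e-05]), 'tool_pos': array([ 253.31006699, -543.91415072,  231.31167529]), 'tcp_rot': array([-1.79999732e+02, -1.53026955e-03, -6.50298819e+01]), 'ft_force': array([-0.21568779,  0.41857486, -0.17204382]), 'wrist_torque': array([-0.00311535,  0.02000603, -0.01293387]), 'finger_gap': 85.42739164609915}
```

View pics/scene0.png

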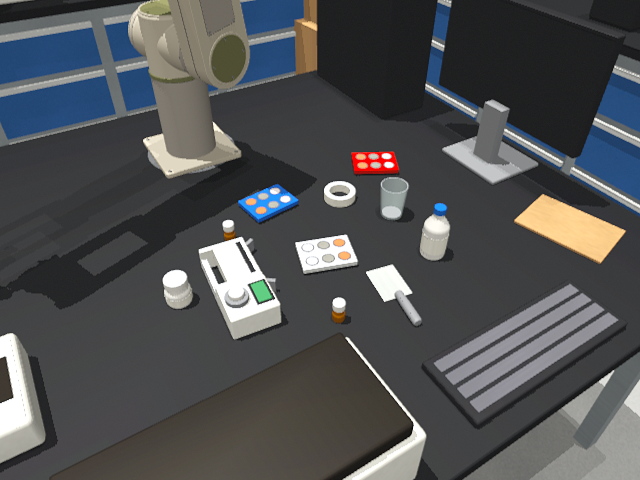

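View pics/top0.png

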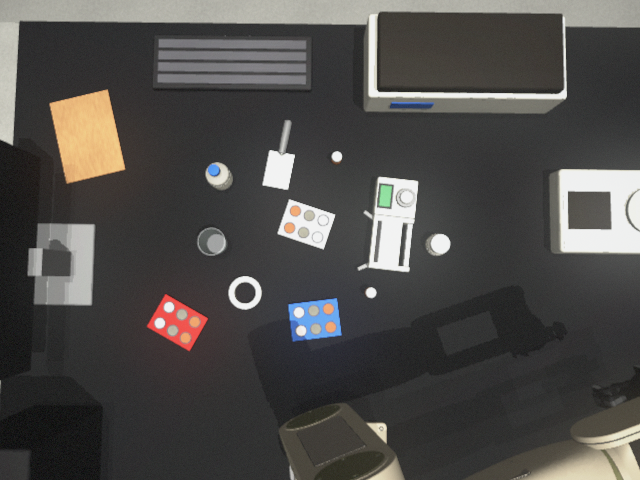

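The top view shows the silver-white carrier at (306,224). Its look-alikes are the blue one at (315,320) and the red one at (178,322). The reader is at (393,225) with its mouth facing left (world +y), and the button is at (406,198). I choose the silver one at (306,224). Next I'll check it in a close crop and measure it.

```bash
cat > h.py <<'E'
import numpy as np, cv2
from scipy.spatial.transform import Rotation as R
from bench import r, optics
def cam(n):
    c=optics.camera_params(n); return c["camera_matrix"],c["eye"],R.from_euler("xyz",c["orientation"],degrees=True).as_matrix()
def cloud(n,d):
    K,e,M=cam(n); v,u=np.mgrid[0:480,0:640]
    p=np.stack([(u-K[0,2])/K[0,0]*d,(v-K[1,2])/K[1,1]*d,d],-1)
    P=p@M.T+e; P[d<=0]=np.nan; return P
def onplane(n,uv,z):
    K,e,M=cam(n); uv=np.atleast_2d(uv).astype(float)
    w=np.c_[(uv-K[:2,2])/K[0,0],np.ones(len(uv))]@M.T
    return (e+w*((z-e[2])/w[:,2])[:,None])[:,:2]
def proj(n,P):
    K,e,M=cam(n); q=(np.atleast_2d(P)-e)@M; q=q@K.T; return q[:,:2]/q[:,2:]
def rect(m): 
    return cv2.minAreaRect(np.argwhere(m)[:,::-1].astype(np.float32))
E
python3 - <<'E'
from h import *
for n in ("top","scene"):
    p,d=optics.snapshot(n); P=cloud(n,d)
    X,Y,Z=P[...,0],P[...,1],P[...,2]
    tab=(abs(X-500)<250)&(abs(Y-50)<150); print(n,"table z",np.nanmedian(Z[tab]))
    m=(abs(X-587)<85)&(abs(Y-90)<90)&(p.min(2)>90)&(Z>8)&(Z<30)
    print("carrier z",np.median(Z[m]),m.sum(), cv2.minAreaRect(P[m][:,:2].astype(np.float32)),"uv->z17",cv2.minAreaRect(onplane(n,np.argwhere(m)[:,::-1],17).astype(np.float32)))
    for lo,hi in((44,53),(53,62),(25,36),(64,95)):
        m=(abs(X-600)<130)&(abs(Y+125)<110)&(Z>lo)&(Z<hi)
        if m.sum()>10: print(lo,hi,m.sum(),np.median(P[m],0).round(),cv2.minAreaRect(P[m][:,:2].astype(np.float32)))
p,d=optics.snapshot("top"); c=cv2.resize(p[160:290,260:460],None,fx=4,fy=4,interpolation=cv2.INTER_CUBIC); cv2.imwrite("pics/topcrop.png",c)
E
```

```text
top table z 0.6376766410890014
carrier z 16.522654685334373 1779 ((586.8770751953125, 88.58782958984375), (119.66178894042969, 90.24468231201172), 72.14895629882812) uv->z17 ((586.5282592773438, 88.67923736572266), (119.56403350830078, 89.49506378173828), 72.12797546386719)
44 53 1704 [ 563. -110.   50.] ((584.12451171875, -147.04104614257812), (152.10781860351562, 220.92489624023438), 84.53096771240234)
53 62 1342 [ 622. -114.   56.] ((583.30859375, -156.0440673828125), (168.54653930664062, 218.4023895263672), 84.67613220214844)
25 36 378 [ 538. -156.   30.] ((570.4512329101562, -141.97015380859375), (188.8074951171875, 207.66758728027344), 84.14028930664062)
64 95 287 [ 645. -149.   70.] ((585.900146484375, -168.58477783203125), (180.2914581298828, 72.17086791992188), 31.411951065063477)
scene table z 0.5372585168616979
carrier z 16.779934923171936 1664 ((587.0307006835938, 88.2301254272461), (120.61770629882812, 94.70454406738281), 71.85384368896484) uv->z17 ((591.06201171875, 86.01531219482422), (120.97721862792969, 98.85847473144531), 72.03961944580078)
44 53 1796 [ 558. -113.   51.] ((583.4136352539062, -153.57713317871094), (165.97364807128906, 223.5404052734375), 84.8656997680664)
53 62 1568 [ 653. -120.   55.] ((587.0631713867188, -156.10906982421875), (163.65689086914062, 218.18255615234375), 86.7568130493164)
25 36 637 [ 563. -154.   30.] ((580.9859619140625, -141.34786987304688), (189.04119873046875, 231.70082092285156), 84.70027923583984)
64 95 368 [ 653. -151.   69.] ((599.9086303710938, -187.20730590820312), (170.62518310546875, 45.784912109375), 38.634971618652344)
```

View pics/topcrop.png

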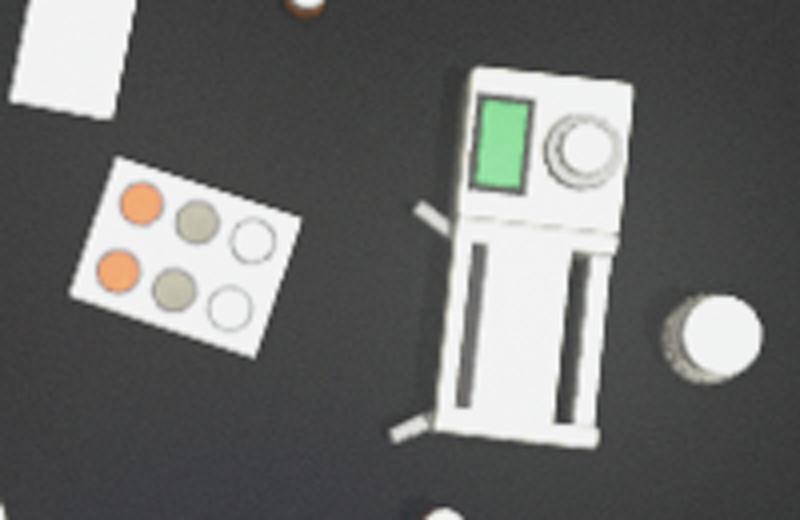

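Run:
```python
from h import *
p,d=optics.snapshot("top"); P=cloud("top",d); Z=P[...,2]
m=((Z>42)&(Z<66)&(abs(P[...,0]-590)<130)&(abs(P[...,1]+125)<110)&(p.min(2)>150)).astype(np.uint8)
n,l,s,c=cv2.connectedComponentsWithStats(m); i=1+np.argmax(s[1:,4]); print(s[i])
for z in(51,55): 
    r_=cv2.minAreaRect(onplane("top",np.argwhere(l==i)[:,::-1],z).astype(np.float32)); print(z,r_, cv2.boxPoints(r_).round())
f=lambda u,v,z:onplane("top",[(u+.5)/4-.5+260,(v+.5)/4-.5+160],z)[0].round(1)
A,B,C,D=f(475,67,55),f(633,85,55),f(617,250,55),f(435,430,51); print(A,B,C,D)
print("button",f(588,147,76), "cheek tips",f(420,207,30),f(393,437,30))
q=(abs(P[...,0]-645)<25)&(abs(P[...,1]+150)<25)&(Z>60); print("button top z",np.percentile(Z[q],[10,50,90]),np.median(P[q&(Z>72)],0))
print("front dir",np.degrees(np.arctan2(*(A-D)[::-1])),"rear",np.degrees(np.arctan2(*(B-C)[::-1])),"far side",np.degrees(np.arctan2(*(A-B)[::-1]))-90)
for q in("vial_a","vial_b","tape","jar","beaker","reagent","spatula"): print(q,[(np.round(o["at"]),round(o["score"],2)) for o in optics.search_frame("top",q)][:3])
```

```text
[ 369  177   49   95 2514]
51 ((586.1454467773438, -119.84580993652344), (98.48245239257812, 219.46978759765625), 84.1619644165039) [[ 472. -158.]
 [ 690. -180.]
 [ 700.  -82.]
 [ 482.  -60.]]
55 ((585.7623291015625, -119.29672241210938), (98.20782470703125, 218.85775756835938), 84.16197967529297) [[ 472. -157.]
 [ 690. -179.]
 [ 700.  -82.]
 [ 482.  -59.]]
[698.5 -83.8] [ 688.6 -178.6] [ 589.1 -168.7] [480.7 -60.9]
button [ 647.9 -148.2] cheek tips [616.5 -53.4] [476.7 -37.6]
button top z [62.94005251 69.28082077 78.24718274] [ 646.58864449 -146.81314229   76.36621171]
front dir -6.002158947547065 rear -5.682084940273611 far side -5.961810103660639
vial_a [(array([418., -62.,  48.]), 0.61)]
vial_b [(array([418., -62.,  48.]), 0.61)]
tape [(array([414., 237.,  22.]), 0.83), (array([ 592., -117.,   56.]), 0.52)]
jar [(array([ 537., -227.,   64.]), 0.64)]
beaker [(array([540., 318.,  28.]), 0.83)]
reagent [(array([686., 291.,  89.]), 0.93), (array([ 538., -228.,   62.]), 0.26)]
spatula [(array([732., 156.,   6.]), 0.56)]
```

```bash
python3 -m pendant '[[0.5,0,0,0,-5.9],[0.5,0,0,0,-5.9],[0.5,0,0,0,-5.9],[0.5,0,0,0,-5.9],[0.5,0,0,0,-5.9],[0.5,0,0,0,-5.9],[0.5,0,0,0,-5.9],[0.5,0,0,0,-5.7],[0.5,0,0,0,0]]'
python3 -m pendant '[[0.5,6,-40,0,0],[0.5,6,-40,0,0],[0.5,6,-40,0,0],[0.5,6,-40,0,0],[0.5,6,-40,0,0],[0.5,6,-40,0,0],[0.5,6,-40,0,0],[0.5,6,-40,0,0],[0.5,6,-40,0,0],[0.5,6,-40,0,0]]'
python3 -m pendant '[[0.5,6,-40,0,0],[0.5,6,-40,0,0],[0.5,6,-40,0,0],[0.5,6,-40,0,0],[0.5,6,-40,0,0],[0.5,6,-40,0,0],[0.5,6,-40,0,0],[0.5,6,-40,0,0],[0.5,6,-40,0,0],[0.5,0,0,0,0]]'
```

```text
time: 2.25
tool_pos: [253.3, -543.9, 231.3]
tcp_rot: [-180.0, 0.0, -17.9]
ft_force: [0.2, 0.2, -0.1]
finger_gap: 43.0
time: 3.25
tool_pos: [434.7, -180.6, 231.6]
tcp_rot: [180.0, -0.0, -18.2]
ft_force: [0.9, -1.1, -0.1]
finger_gap: 43.1
time: 4.25
tool_pos: [597.7, 147.8, 230.4]
tcp_rot: [-179.9, 0.1, -18.0]
ft_force: [-0.4, 0.4, -0.5]
finger_gap: 42.7
```

```bash
python3 -m pendant '[[0.5,4,-13,0,0],[0.5,4,-13,0,0],[0.5,0,0,30,0],[0.5,0,0,40,0],[0.5,0,0,40,0],[0.5,0,0,40,0],[0.5,0,0,30,0],[0.5,0,0,20,0],[0.5,0,0,10,0],[0.5,0,0,0,0]]'
python3 - <<'E'
from h import *
p,d=optics.snapshot("scene"); c=cv2.resize(p[190:320,250:410],None,fx=4.6,fy=4.6,interpolation=cv2.INTER_CUBIC); cv2.imwrite("pics/desc.png",c)
P=cloud("scene",d); s=r.sense(); t=s["tool_pos"]; print(t)
m=(np.hypot(P[...,0]-t[0],P[...,1]-t[1])<45)&(P[...,2]>8)&(P[...,2]<90)&((P[...,:2]-[587,88.4])@[.309,.951]>66)
print(m.sum(),np.sort(P[m][:,2])[:15].round(1))
E
```

```text
time: 5.25
tool_pos: [611.3, 165.1, 19.7]
tcp_rot: [179.9, 0.1, -18.1]
ft_force: [-0.4, -0.5, -0.1]
finger_gap: 42.7
[612.50371761 165.43272574  21.39837872]
256 [21.2 21.3 21.6 21.6 21.8 22.1 23.2 23.5 23.5 24.3 24.4 24.8 25.3 25.5
 25.7]
```

View pics/desc.png

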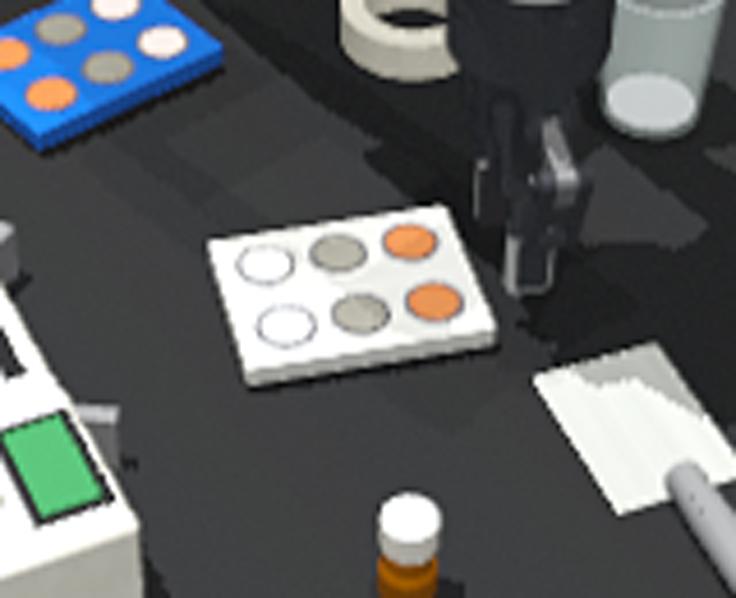

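```bash
cat >> h.py <<'E'
O=np.array([541,-102.5]); TH=np.radians(-5.9); XA=np.array([np.cos(TH),np.sin(TH)]); YA=np.array([-XA[1],XA[0]])
def rd(w): w=np.asarray(w)[:2]-O; return np.array([w@XA,w@YA])
def carrier():
    """carrier pose (reader frame) from the top picture, rear possibly hidden by the gripper"""
    p,d=optics.snapshot("top"); P=cloud("top",d); s=r.sense(); t=rd(s["tool_pos"])
    Q=(P[...,:2]-O)@np.c_[XA,YA]
    m=(abs(Q[...,0])<110)&(Q[...,1]<t[1]+10)&(Q[...,1]>38)&(p.min(2)>90)&(P[...,2]>8)&(P[...,2]<26)
    n,l,st,_=cv2.connectedComponentsWithStats(m.astype(np.uint8),connectivity=4); m=l==1+np.argmax(st[1:,4])
    q=Q[m].astype(np.float32); (c,(w,h),a)=cv2.minAreaRect(q)
    k=min((a+90*i for i in range(-3,3)),key=lambda v:abs(v)); k=np.radians(k); ax=np.array([np.cos(k),np.sin(k)]); ay=np.array([-ax[1],ax[0]])
    u=q@ax; v=q@ay; cx=(u.min()+u.max())/2; lead=v.min(); C=cx*ax+(lead+60)*ay
    yaw=s["tcp_rot"][2]-np.degrees(TH)
    print("carrier rd centre",C.round(1),"angle",np.degrees(k).round(1),"width",(u.max()-u.min()).round(1),"len vis",(v.max()-lead).round(1),
      "| tool rd",t.round(1),"z",s["tool_pos"][2].round(1),"yaw",round(yaw,1),"F",s["ft_force"].round(1),"| tool in carrier",np.array([(t-C)@ax,(t-C)@ay]).round(1))
E
python3 -m pendant '[[0.5,0,0,8,0],[0.5,0,0,7,0],[0.5,0,0,0,0],[0.5,0,5,0,0],[0.5,0,4,0,0],[0.5,0,3,0,0],[0.5,0,3,0,0],[0.5,0,3,0,0],[0.5,0,0,0,0]]'
python3 -c "from h import *; carrier()"
```

```text
time: 6.2
tool_pos: [607.0, 148.2, 6.5]
tcp_rot: [180.0, -0.0, -18.0]
ft_force: [0.0, 0.6, 0.1]
finger_gap: 42.6
carrier rd centre [ 24.4 187.4] angle -12.0 width 89.9 len vis 66.8 | tool rd [ 39.9 256.2] z 6.4 yaw -12.1 F [-0.1  0.4 -1.1] | tool in carrier [ 0.9 70.6]
```

```bash
python3 -m pendant '[[0.5,1.2,5,0,1],[0.5,1.2,5,0,1],[0.5,1.2,5,0,1],[0.5,1.2,5,0,1],[0.5,1.2,5,0,1],[0.5,1.2,5,0,1],[0.5,0,5,0,0],[0.5,0,5,0,0],[0.5,0,4,0,0],[0.5,0,0,0,0]]'
python3 -c "from h import *; carrier()"
```

```text
time: 7.25
tool_pos: [597.1, 104.5, 6.1]
tcp_rot: [180.0, 0.0, -24.0]
ft_force: [-0.7, 0.7, -0.7]
finger_gap: 42.5
carrier rd centre [ -7.  207.9] angle 11.7 width 83.8 len vis 65.9 | tool rd [ 34.5 211.9] z 6.1 yaw -18.1 F [-1.3 -1.  -0.4] | tool in carrier [41.5 -4.5]
```

Run:
```python
from h import *
carrier()
p,d=optics.snapshot("top"); c=cv2.resize(p[140:300,250:450],None,fx=4,fy=3.7,interpolation=cv2.INTER_CUBIC); cv2.imwrite("pics/t2.png",c)
```

```text
carrier rd centre [-10.7 207.4] angle 11.7 width 76.2 len vis 65.7 | tool rd [ 34.6 212.1] z 6.1 yaw -18.1 F [-0.6  0.4  0.4] | tool in carrier [45.3 -4.6]
```

View pics/t2.png

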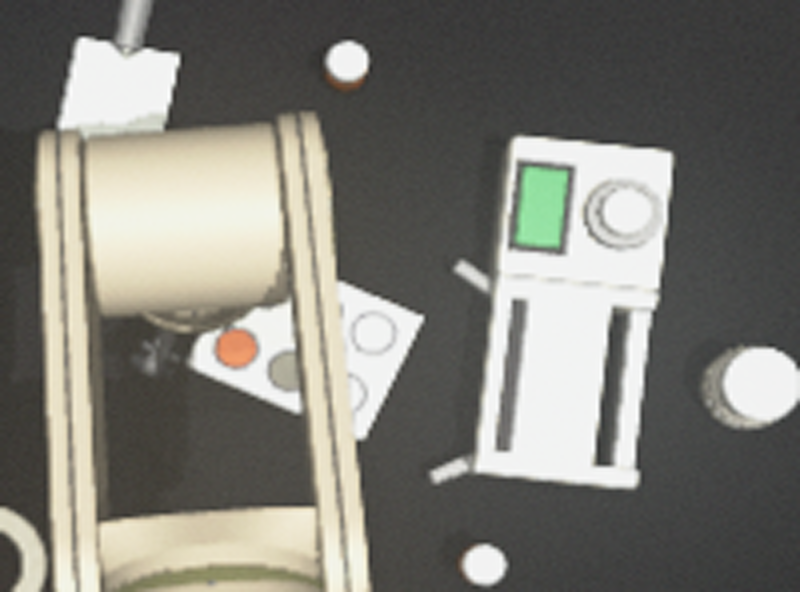

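```bash
cat >> h.py <<'E'
def carrier(ymin=38):
    """carrier pose (reader frame) from both cameras, near the place expected from the tool"""
    s=r.sense(); t=rd(s["tool_pos"]); yaw=s["tcp_rot"][2]-np.degrees(TH); y=np.radians(yaw); E=t+70.6*np.array([np.sin(y),-np.cos(y)])
    al=[]
    for n in("top","scene"):
        p,d=optics.snapshot(n); P=cloud(n,d); Q=(P[...,:2]-O)@np.c_[XA,YA]
        m=(np.hypot(*(Q-E).transpose(2,0,1))<85)&(p.min(2)>(90 if n=="top" else 110))&(P[...,2]>12)&(P[...,2]<22)&(Q[...,1]>ymin)&((t[0]-Q[...,0])*np.sin(-y)+(t[1]-Q[...,1])*np.cos(y)>9)
        m=cv2.morphologyEx(m.astype(np.uint8),cv2.MORPH_OPEN,np.ones((2,2)))>0
        al.append(Q[m])
        (c,(w,h),a)=cv2.minAreaRect(Q[m].astype(np.float32)); k=np.radians(min((a+90*i for i in range(-3,3)),key=lambda v:abs(v-yaw)))
        ax=np.array([np.cos(k),np.sin(k)]); ay=np.array([-ax[1],ax[0]]); u=Q[m]@ax; v=Q[m]@ay
        C=(u.min()+u.max())/2*ax+(v.min()+60)*ay
        print(n,m.sum(),"centre",C.round(1),"angle",np.degrees(k).round(1),"width",np.ptp(u).round(1),"len",np.ptp(v).round(1),"tool in carrier",np.array([(t-C)@ax,(t-C)@ay]).round(1))
    print("expected",E.round(1),"tool",t.round(1),"z",s["tool_pos"][2].round(1),"yaw",round(yaw,1),"F",s["ft_force"].round(1),"t",s["time"])
E
python3 -c "from h import *; carrier()"
```

```text
top 793 centre [nan nan] angle -43.7 width nan len nan tool in carrier [nan nan]
scene 1474 centre [nan nan] angle -19.2 width nan len nan tool in carrier [nan nan]
expected [ 12.6 145.2] tool [ 34.6 212.2] z 6.1 yaw -18.1 F [0.7 0.2 0.8] t 7.4
```

```bash
sed -i 's/m=cv2.morphologyEx(m.astype(np.uint8),cv2.MORPH_OPEN,np.ones((2,2)))>0/m=m\&(cv2.blur(m.astype(np.float32),(3,3))>.4)/' h.py
python3 -c "from h import *; carrier()"
```

```text
top 843 centre [ 12.2 144.5] angle -18.1 width 89.7 len 119.5 tool in carrier [ 0.3 71.6]
scene 1476 centre [ 11.9 144.1] angle -17.2 width 94.9 len 121.8 tool in carrier [ 1.6 72. ]
expected [ 12.7 145.3] tool [ 34.7 212.4] z 6.1 yaw -18.1 F [-0.6 -0.2  0.8] t 7.5
```

```bash
python3 -m pendant '[[0.5,0,5,0,0],[0.5,-1.8,5,0,-1.5],[0.5,-1.8,5,0,-1.5],[0.5,-1.8,5,0,-1.5],[0.5,-1.8,5,0,-1.5],[0.5,-1.8,5,0,-1.5],[0.5,-1.8,5,0,-1.5],[0.5,-1.8,5,0,-1.5],[0.5,-1.8,4,0,-1.5],[0.5,0,0,0,0]]'
python3 -c "from h import *; carrier()"
```

```text
time: 8.6
tool_pos: [568.9, 67.9, 6.3]
tcp_rot: [180.0, 0.0, -12.0]
ft_force: [0.2, -0.5, 0.3]
finger_gap: 42.7
top 686 centre [  2.4 101.6] angle -6.0 width 89.8 len 119.0 tool in carrier [ 0.5 71.2]
scene 1460 centre [-0.9 98.5] angle -7.1 width 100.3 len 124.5 tool in carrier [ 1.9 74.7]
expected [  2.7 102.2] tool [ 10.2 172.4] z 6.3 yaw -6.1 F [ 0.2 -0.5  0.3] t 8.6
```

```bash
python3 -m pendant '[[0.5,-1.8,5,0,-1.5],[0.5,-1.8,5,0,-1.5],[0.5,-1.8,5,0,-1.5],[0.5,-1.8,5,0,-1.5],[0.5,0,5,0,0],[0.5,0,0,0,0]]'
python3 - <<'E'
from h import *
carrier(62)
p,d=optics.snapshot("top"); c=cv2.resize(p[150:290,260:440],None,fx=4.3,fy=4.3,interpolation=cv2.INTER_CUBIC); cv2.imwrite("pics/t3.png",c)
E
```

```text
time: 9.3
tool_pos: [558.4, 44.6, 6.4]
tcp_rot: [180.0, -0.0, -6.1]
ft_force: [-0.1, 0.8, 0.7]
finger_gap: 43.0
top 213 centre [-29.6 137.3] angle -0.3 width 27.8 len 57.6 tool in carrier [31.7 11. ]
scene 880 centre [  0.9 122. ] angle 0.6 width 95.0 len 76.5 tool in carrier [ 1.5 26.1]
expected [ 1.9 77.5] tool [  2.2 148.1] z 6.4 yaw -0.2 F [-0.1  0.8  0.7] t 9.3
```

View pics/t3.png

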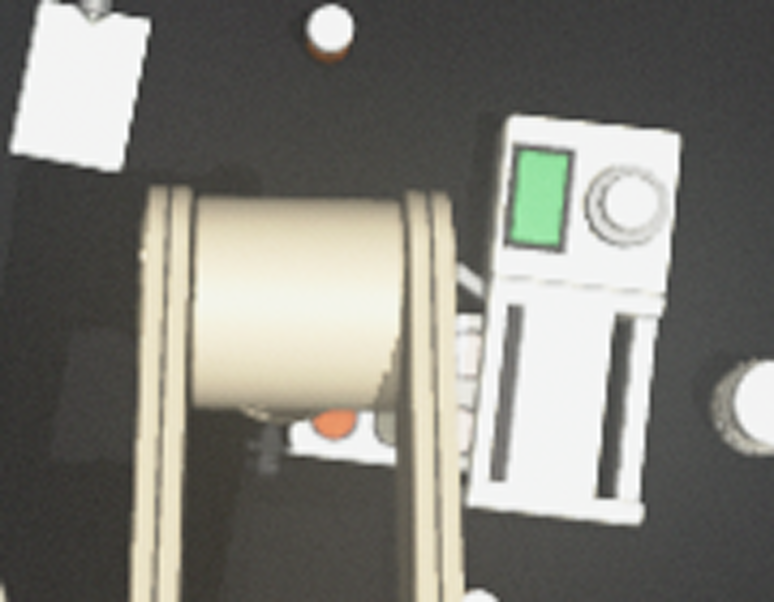

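```bash
python3 -m pendant '[[0.5,0,5,0,0],[0.5,0,5,0,0],[0.5,0,5,0,0],[0.5,0,5,0,0],[0.5,0,5,0,0],[0.5,0,5,0,0],[0.5,0,4,0,0],[0.5,0,4,0,0],[0.5,0,0,0,0]]'
python3 -m pendant '[[0.5,0,4,0,0],[0.5,0,4,0,0],[0.5,0,4,0,0],[0.5,0,4,0,0],[0.5,0,3,0,0],[0.5,0,2,0,0],[0.5,0,2,0,0],[0.5,0,0,0,0]]'
python3 -c "from h import *; carrier(62)"
```

```text
time: 10.35
tool_pos: [554.2, 6.6, 6.3]
tcp_rot: [180.0, 0.0, -6.1]
ft_force: [-0.5, 0.2, 0.7]
finger_gap: 42.5
time: 11.15
tool_pos: [551.8, -16.0, 6.3]
tcp_rot: [180.0, -0.0, -6.0]
ft_force: [-0.2, 0.1, -0.2]
finger_gap: 42.8
top 21 centre [-42.3 122.1] angle 6.5 width 12.3 len 10.4 tool in carrier [ 40.  -39.7]
scene 183 centre [  1.3 122.3] angle 0.1 width 92.2 len 15.1 tool in carrier [  0.6 -35.2]
expected [ 1.7 16.6] tool [ 1.9 87.2] z 6.3 yaw -0.1 F [-0.2  0.1 -0.2] t 11.15
```

```bash
python3 -m pendant '[[0.5,0,1,0,0],[0.5,0,1,0,0],[0.5,0,1,0,0],[0.5,0,1,0,0]]' | tail -4;  python3 -m pendant '[[0.5,0,1,0,0],[0.5,0,0,0,0]]'; python3 -m pendant '[[0.5,0,1,0,0],[0.5,0,0,0,0]]'
```

```text
tool_pos: [551.4, -19.6, 6.3]
tcp_rot: [-180.0, 0.0, -6.0]
ft_force: [0.4, 1.9, 0.0]
finger_gap: 42.9
time: 11.85
tool_pos: [551.3, -20.8, 6.3]
tcp_rot: [180.0, 0.0, -6.0]
ft_force: [0.1, 0.5, 0.1]
finger_gap: 42.6
time: 12.05
tool_pos: [551.2, -21.6, 6.3]
tcp_rot: [-180.0, 0.0, -6.0]
ft_force: [0.1, 1.0, 1.0]
finger_gap: 42.7
```

```bash
python3 -c "from h import *; carrier(62)"
```

```text
top 5 centre [-46.5 121.5] angle 11.7 width 4.6 len 2.8 tool in carrier [ 39.2 -49. ]
scene 114 centre [  1.4 122.4] angle 0.2 width 89.3 len 9.3 tool in carrier [  0.3 -40.9]
expected [ 1.6 10.9] tool [ 1.8 81.5] z 6.3 yaw -0.1 F [0.1 1.  1. ] t 12.05
```

Continue in 1 mm steps until the contact force shows.

```bash
for i in 1 2; do python3 -m pendant '[[0.5,0,1,0,0],[0.5,0,0,0,0]]'|grep -E "pos|force"; done; python3 -m pendant '[[0.5,0,0.5,0,0],[0.5,0,0,0,0]]'|grep -E "pos|force"
```

```text
tool_pos: [551.1, -21.7, 6.3]
ft_force: [-0.4, 7.2, 0.4]
tool_pos: [551.0, -21.8, 6.3]
ft_force: [0.5, 10.5, 0.5]
tool_pos: [551.0, -21.8, 6.3]
ft_force: [0.3, 12.6, 1.4]
```

```bash
python3 -m pendant '[[0.5,0,-3,0,0],[0.5,0,-10,0,0],[0.5,0,-15,0,0],[0.5,0,-15,-5,0],[0.5,0,-30,-35,0],[0,0,-40,-40,0],[0,0,-40,-40,0],[0,0,-40,-40,0],[0,0,0,0,0]]'
cat >> h.py <<'E'
def home():
    for n in("top","scene"):
        p,d=optics.snapshot(n); P=cloud(n,d); Q=(P[...,:2]-O)@np.c_[XA,YA]; Z=P[...,2]
        m=(abs(Q[...,0])<60)&(Q[...,1]>40)&(Q[...,1]<100)&(Z>12)&(Z<22)&(p.min(2)>100)
        m=m&(cv2.blur(m.astype(np.float32),(3,3))>.4); q=Q[m]; c=(q[:,1]>60)
        if m.sum()<20: print(n,m.sum()); continue
        L=[(b,q[(q[:,0]>b-5)&(q[:,0]<b+5)][:,1].max().round(1)) for b in(-35,-20,0,20,35) if ((q[:,0]>b-5)&(q[:,0]<b+5)).any()]
        print(n,m.sum(),"rear x",q[c][:,0].min().round(1),q[c][:,0].max().round(1),"rear y by x",L,"z",np.median(q[:,0]*0+Z[m]).round(1))
        cv2.imwrite(f"pics/{n}_h{int(r.sense()['time']*100)}.png",cv2.resize(p[180:340,180:380] if n=="scene" else p[150:290,260:440],None,fx=4,fy=3.7,interpolation=cv2.INTER_CUBIC))
E
python3 -c "from h import *; home()"; ls pics
```

```text
time: 13.65
tool_pos: [573.3, 159.9, 159.9]
tcp_rot: [-179.7, -0.6, -5.8]
ft_force: [0.8, -0.2, -0.2]
finger_gap: -0.1
top 387 rear x -44.1 44.9 rear y by x [(-35, np.float64(70.0)), (-20, np.float64(69.8)), (0, np.float64(69.4)), (20, np.float64(69.1)), (35, np.float64(68.3))] z 16.7
scene 351 rear x -44.4 47.8 rear y by x [(-35, np.float64(69.8)), (-20, np.float64(69.9)), (0, np.float64(68.5)), (20, np.float64(68.8)), (35, np.float64(69.2))] z 16.7
desc.png
scene0.png
scene_h1375.png
t2.png
t3.png
top0.png
top_h1370.png
topcrop.png
```

```bash
python3 -m pendant '[[0,13,37,0,0],[0,13,37,0,0],[0,13,37,0,0],[0,13,37,0,0],[0,13,37,0,0],[0,13,37,0,0],[0,13,37,0,0],[0,14,38,0,0],[0,0,0,0,0],[0,0,0,0,0]]'
python3 -c "
from h import *
home()
p,d=optics.snapshot('scene'); P=cloud('scene',d); q=(np.hypot(P[...,0]-647,P[...,1]+147.5)<11)&(P[...,2]>60)&(P[...,2]<90); print(np.percentile(P[q][:,2],[10,50,90]))"
```

```text
time: 14.75
tool_pos: [641.5, -153.7, 150.1]
tcp_rot: [-180.0, 0.2, -6.2]
ft_force: [-0.4, 0.1, -0.4]
finger_gap: 0.1
top 306 rear x -44.0 45.0 rear y by x [(-35, np.float64(69.7)), (-20, np.float64(69.9)), (0, np.float64(69.3)), (20, np.float64(69.1)), (35, np.float64(69.8))] z 16.7
scene 287 rear x -44.2 47.2 rear y by x [(-35, np.float64(68.3)), (-20, np.float64(69.3)), (0, np.float64(69.6)), (20, np.float64(69.6)), (35, np.float64(69.2))] z 16.7
[75.49312581 77.32876525 78.75259917]
```

```bash
python3 -c "
import cv2,glob
f=sorted(glob.glob('pics/scene_h*'))[-1]; cv2.imwrite('pics/v.png',cv2.imread(f))"
```

```text
(no output)
```

View pics/v.png

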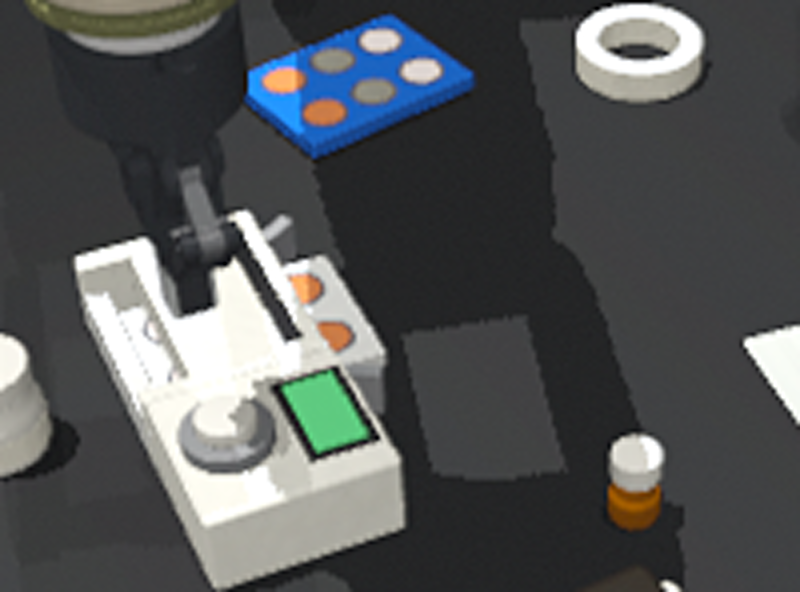

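The picture shows the carrier home under the arch with two orange samples outside it at (305,290) and (335,335). The fingers are above the button at (225,425), and the bystanders haven't moved. I'll correct the position and descend.

```bash
python3 -m pendant '[[0,5,-7,0,0],[0,0,0,0,0],[0,0,0,25,0],[0,0,0,25,0],[0,0,0,10,0],[0,0,0,5,0],[0,0,0,0,0]]'
python3 -m pendant '[[0,0,0,2,0],[0,0,0,2,0],[0,0,0,2,0],[0,0,0,1,0],[0,0,0,1,0],[0,0,0,0,0]]'
```

```text
time: 15.6
tool_pos: [648.6, -145.7, 87.2]
tcp_rot: [-180.0, 0.0, -6.0]
ft_force: [-0.2, -0.4, 0.2]
finger_gap: -0.0
time: 16.2
tool_pos: [648.6, -146.0, 79.2]
tcp_rot: [-180.0, 0.0, -6.0]
ft_force: [0.9, 0.3, -0.3]
finger_gap: 0.3
```

```bash
for i in 1 2 3 4; do python3 -m pendant '[[0,0,0,1,0],[0,0,0,1,0],[0,0,0,0,0]]'|grep -E "pos|force"; done
```

```text
tool_pos: [648.7, -146.0, 77.2]
ft_force: [0.3, -0.6, -0.5]
tool_pos: [648.8, -146.0, 75.5]
ft_force: [-0.6, 0.1, 2.6]
tool_pos: [648.8, -146.1, 73.4]
ft_force: [-1.2, 0.4, 2.8]
tool_pos: [648.8, -146.0, 71.4]
ft_force: [0.0, 0.2, 5.1]
```

```bash
for i in 1 2; do python3 -m pendant '[[0,0,0,1,0],[0,0,0,0,0]]'|grep -E "pos|force"; done;  python3 -m pendant '[[0,0,0,0.5,0],[0,0,0,0,0]]'|grep -E "pos|force"
```

```text
tool_pos: [648.9, -146.0, 71.0]
ft_force: [-2.5, 0.4, 8.2]
tool_pos: [649.0, -146.1, 71.0]
ft_force: [-6.0, 0.7, 13.2]
tool_pos: [649.0, -146.0, 70.9]
ft_force: [-7.9, 1.8, 15.7]
```

The button bottomed out: TCP z stalled at 71 mm while the force rose. I'll move clear.

```bash
python3 -m pendant '[[0,0,0,-3,0],[0,0,0,-10,0],[0,0,0,-25,0],[0,0,0,-40,0],[0,0,0,-40,0],[0,0,0,-30,0],[0,0,0,0,0],[0,0,0,0,0],[0,0,0,0,0]]'
python3 - <<'E'
from h import *
home()
p,d=optics.snapshot('scene'); P=cloud('scene',d); q=(np.hypot(P[...,0]-647,P[...,1]+147.5)<11)&(P[...,2]>60)&(P[...,2]<90); print("button z",np.percentile(P[q][:,2],[10,50,90]))
print(r.sense()["ft_force"].round(1), r.sense()["qd"].round(2)); cv2.imwrite("pics/end.png",p)
E
```

```text
time: 18.9
tool_pos: [647.8, -145.7, 214.9]
tcp_rot: [-180.0, 0.2, -6.0]
ft_force: [0.2, -0.1, -0.3]
finger_gap: -0.1
top 395 rear x -40.1 44.7 rear y by x [(-35, np.float64(70.2)), (-20, np.float64(69.6)), (0, np.float64(69.6)), (20, np.float64(69.2)), (35, np.float64(70.1))] z 16.8
scene 352 rear x -42.9 46.5 rear y by x [(-35, np.float64(69.8)), (-20, np.float64(68.8)), (0, np.float64(69.7)), (20, np.float64(69.7)), (35, np.float64(70.2))] z 16.7
button z [75.17111402 76.88168157 78.02661282]
[ 0.2  0.2 -0.6] [ 0.04 -0.11 -0.45  0.11  0.    0.05]
```

View pics/end.png

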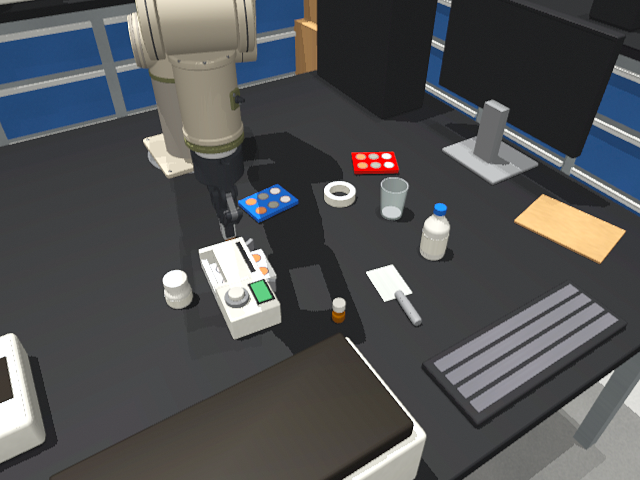

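The end picture shows the carrier home under the arch at (262,265) and the button released at (237,295). The arm is clear, and the bystanders in view stand at the same pixels as at the start.

```bash
python3 -c "from bench import hand_in; print(hand_in())"
```

```text
the job is handed in; nothing more can be done
None
```

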